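# Count out three cartons and hold the medicine case open

## Task

Count exactly three of the green-banded medicine cartons into the grey tray and let go of them, while the case's lid is still shut; leave the fourth outside the tray and do not disturb the orange-banded carton, the bottle, the mug or the mouse. Then lift the medicine case's spring-shut lid to 60 degrees from closed and hold it there for the nurse: finish while still holding the lid open at that angle.

Things in the scene. Friction and masses are not known exactly. Their poses are not given: they have to be found in the camera images.
- case: white steel medicine case fixed to the desk: open box 150 (x) x 220 (y) x 85 tall, walls 5, with a flat blue lid 154 x 224 x 10 on top (underside at 85). Origin: centre of its underside; z up; its -x side is the front, roughly towards the robot, where the lid's handle sticks out. The hinge line runs along the case's y, 75 to +x of the origin, 85 up.
- lid (a joint): angle of the lid, rad: 0 shut and level, grows as the front edge swings up and back about the rear hinge; stop at 1.75; 60 degrees is 1.047. Weight (0.3 kg) and a spring (0.25 N m/rad, wound by 0.5 rad when shut) push it shut at any angle: 1.5 to 3 N at the handle lifts or holds it; let go, it falls shut.
- lid_handle (a point): middle of the lid's handle: black round bar 12 thick along the lid's y, about 98 clear between its two side arms, level with the lid, 205 from the hinge line; 46 clear gap behind it to the lid's front edge, free below. Closed, its centre is 90 above the desk, 130 to -x of the case's origin. Axes turn with the lid. Pinched from above across the bar, it turns between the fingers.
- lid_hinge (a point): point on the hinge line, middle of the case's rear top edge, 85 above the desk; axes turn with the lid: y along the hinge, -x towards the handle bar, which lies at (-205, 0, 5) from here in these axes.
- tray: grey open tray fixed to the desk, 200 (x) x 130 (y) outside, walls 5 thick, 25 tall, inner floor 5 above the desk. Origin: centre of its underside; z up. Empty at the start.
- orange_carton: a carton of the same shape and size as the others but with orange bands: a different medicine, to be left alone. Origin: centre of its underside; x along its length.
- sanitiser: small clear bottle of hand sanitiser with blue cap, 48 across, 95 tall, standing on the desk. Origin: centre of its underside. Leave alone.
- mug: white mug, 76 across, 90 tall, with a handle, on the desk. Origin: centre of its underside. Leave alone.
- mouse: black computer mouse, 100 x 60 x 30 tall, on the desk. Origin: centre of its underside. Leave alone.
- carton1: one of four alike medicine cartons, white paper with green bands, 60 long (its x) x 32 wide (its y) x 22 tall, about 50 g, lying flat on the desk at the start. Origin: centre of its underside; z up.
- carton2: one of four alike medicine cartons, white paper with green bands, 60 long (its x) x 32 wide (its y) x 22 tall, about 50 g, lying flat on the desk at the start. Origin: centre of its underside; z up.
- carton3: one of four alike medicine cartons, white paper with green bands, 60 long (its x) x 32 wide (its y) x 22 tall, about 50 g, lying flat on the desk at the start. Origin: centre of its underside; z up.
- carton4: one of four alike medicine cartons, white paper with green bands, 60 long (its x) x 32 wide (its y) x 22 tall, about 50 g, lying flat on the desk at the start. Origin: centre of its underside; z up.
Mind the look-alikes: they are no part of the job. Leave any purple look-alike of the carton3 alone. Of the things shaped like the tray, the grey one is meant.

How it is judged:
By the outcome, as a careful person would: the job done as asked, in the order asked, and still so for the second after the job is handed in, while the arm keeps its last pose, push and grip.
It also fails if it takes over 72 s, if anything falls off the work surface, if the arm or the gripper's body presses on something with over 40 N, if the wrist force passes 120 N, or if a joint passes its speed limit or range.

## Robot

A 6-joint arm with a two-finger parallel gripper is mounted at the origin on the work surface. World frame = base frame: x ahead of the robot, y to its left, z up, the work surface at z = 0. Lengths are in m, angles in rad, forces in N, time in s.
With the tool pointing down it reaches from about 0.3 to 0.75 m from the base axis. Payload 8.5 kg.
Tool frame: the origin (TCP) lies at the very end of the fingers, on their centre line; the grasp point (between the pads) lies 19 mm behind it (manip.hold_point_z is the distance from the TCP to the grasp point, in m); z points along the fingers, x is the direction in which the jaws open and shut, and the axes are right-handed (so a half turn about z gives the same grasp; the last joint's range is limited). The gripper opens to 85 mm and grips with 20 to 120 N. Pads are 22 mm wide; open, the fingers measure 114 mm over their backs; the gripper's body (76 mm by 85 mm) begins 54 mm behind the grasp point. The pads swing forward as they close: fully open they stand 13 mm farther back than shut.
Start: joints at [-1.326, 0.381, 1.297, -0, 1.464, -0.215], TCP at [0.244, -0.493, 0.231] pointing down, gripper open.
Joint ranges: [-3.11, 3.11], [-0.89, 2.33], [0.22, 2.48], [-1.42, 4.56], [0.17, 2.85], [-2.88, 2.88]. Speed limits (rad/s): [2.39, 2.39, 3.14, 3.14, 3.14, 3.14].

## Interface

Orientations are given as a 3x3 rotation matrix whose columns are the frame's x, y, z axes.
In Python, from cell import manip, vision, sign_off gives the robot as it stands.
- The arm moves only by the tool send_rows, never from a script. Its argument "plan" is a list of rows, each a list of 5 numbers: the shift along the tool's x, y, z in mm, then the turn about the tool's z in degrees, then the finger opening in mm, from 0 to 85.4. In form: [[x, y, z, yaw, grip], ...]. A call has 1 to 5 rows; each row is the pose to reach, as a shift and turn from the pose commanded when the call began, along the tool's axes at that moment; what a row does not reach only later rows make up. A row lasts 1/10 s, in which the tool goes at most 50 mm and 8.59 degrees, less where a joint would pass 70% of its speed; a pose out of reach is approached as far as the arm can. A call with a gripper value outside its range is refused whole. The fingers move at their own pace and stop on an object; the grip force is fixed at half the most. Time passes only in rows, so rows that repeat a pose let the fingers close. It gives the time, the measured TCP pose, the force and the opening at its end, in the units of the state.
- manip.observe(): the state, without advancing time (a new reading comes with each control period).
- vision.get_image(name): name is "side" or "top" or "wrist"; returns a dict with "img" (480x640x3 uint8, blue, green, red), "camera_matrix" (3x3 intrinsics, pixels), "world_to_cam" (4x4, takes a point from world to camera coordinates). Camera axes: x right, y down, z forward; pixel columns grow to the right and rows downward; lengths in m; the calibration is good to about 2 mm. A picture is of the moment at which its call begins. There is no depth.
- sign_off(): hands the job in, once; it reports no verdict.
The state is a dict: "time": time; "joints": joint angles; "dq": joint speeds; "tau": joint torques, N m; "position": TCP position; "orientation": TCP orientation; "ft_force": force on the tool from outside, world axes, zero at the start; "wrist_torque": the same for the moment, N m; "grip_width": opening from 0.0 (shut) to 1.0 (fully open).
Only numpy, scipy, OpenCV 4.12 (cv2) and the standard library are available. Lean on these libraries where they do the work, as an engineer would, in place of code of your own. Each camera call takes 0.05 s, during which the arm holds its last target.

## Working session

There is one attempt and no reset: what is moved stays moved. The work goes in short steps, Python scripts to look and compute and a tool call to move; the robot and the scene stay as the last step left them, time stands still between calls to the robot, and variables do not carry over. Pictures are saved under pics/ and viewed, and the job is handed in when it is done.

Besides the shell and the picture viewer there is one more tool, called after "Request:" as name(argument=value, ...) on one line, values as JSON. send_rows: Moves the arm, as the interface text tells. Its arguments: {"type":"object","properties":{"plan":{"type":"array","items":{"type":"array","items":{"type":"number"}}}},"required":["plan"]}

```bash
ls; mkdir -p pics; python3 - <<'E'
from cell import manip, vision
import cv2, numpy as np
for n in ["top","side","wrist"]:
    d=vision.get_image(n); cv2.imwrite(f"pics/{n}0.png",d["img"]); np.savez(f"{n}0.npz",**d)
    print(n,d["camera_matrix"].round(1).tolist(),d["world_to_cam"].round(3).tolist())
s=manip.observe();print(s["time"],s["position"],s["orientation"],s["grip_width"],manip.hold_point_z)
E
```

```text
pics
top [[615.4, 0.0, 322.3], [0.0, 615.4, 242.8], [0.0, 0.0, 1.0]] [[-0.011, -1.0, 0.006, 0.028], [-0.995, 0.011, -0.104, 0.541], [0.104, -0.007, -0.995, 1.36], [0.0, 0.0, 0.0, 1.0]]
side [[558.8, 0.0, 324.4], [0.0, 558.8, 247.1], [0.0, 0.0, 1.0]] [[-0.728, -0.685, -0.017, 0.433], [-0.44, 0.486, -0.755, 0.287], [0.525, -0.543, -0.655, 1.18], [0.0, 0.0, 0.0, 1.0]]
wrist [[347.6, 0.0, 315.6], [0.0, 347.6, 239.4], [0.0, 0.0, 1.0]] [[0.446, -0.895, -0.001, -0.549], [-0.847, -0.422, 0.324, -0.043], [-0.291, -0.143, -0.946, 0.381], [0.0, 0.0, 0.0, 1.0]]
0.15 [ 0.24402332 -0.49266451  0.23086203] [[ 4.43762942e-01 -8.96144183e-01 -2.34779891e-04]
 [-8.96143578e-01 -4.43762924e-01  1.07489944e-03]
 [-1.06745149e-03 -2.66604049e-04 -9.99999395e-01]] 0.9972411584825419 0.0187
```

View pics/top0.png

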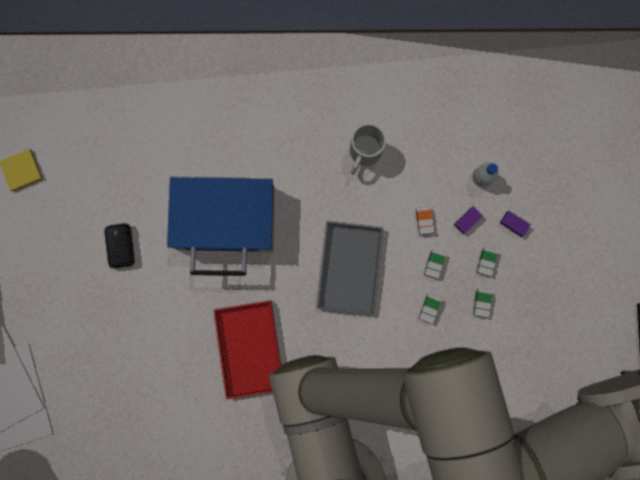

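View pics/side0.png

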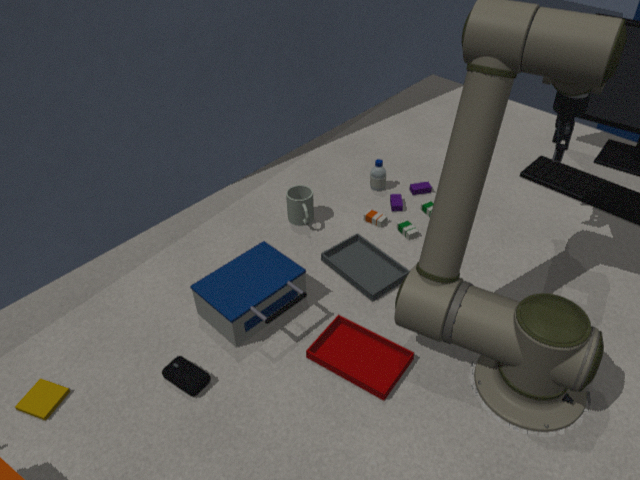

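The top view shows four green cartons near (436,265), (487,262), (431,309) and (484,303). Look-alikes are the orange carton (425,222) and the purple ones (469,220) and (515,223). The grey tray is at (350,268) and the red one at (250,350). The handle bar is at (217,272). I'll take the green-banded cartons and the grey tray, and check them in a close crop.

```bash
python3 - <<'E'
import cv2
i=cv2.imread("pics/top0.png")
cv2.imwrite("pics/crop1.png",cv2.resize(i[195:335,310:545],None,fx=3.4,fy=3.4,interpolation=cv2.INTER_CUBIC))
E
```

```text
(no output)
```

View pics/crop1.png

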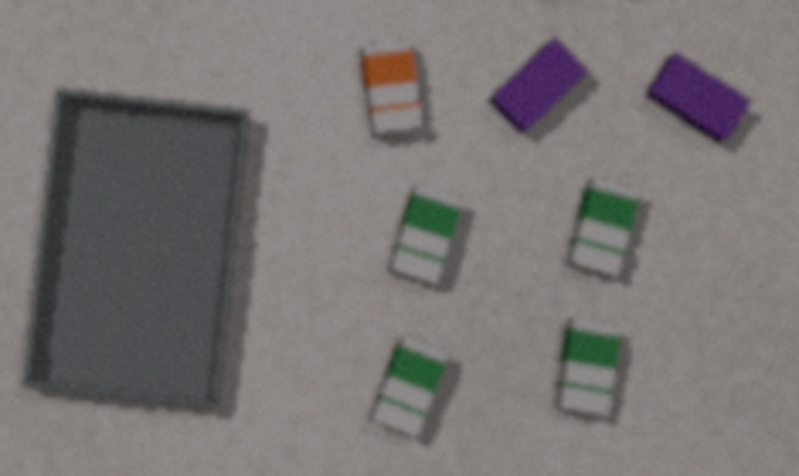

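View pics/wrist0.png

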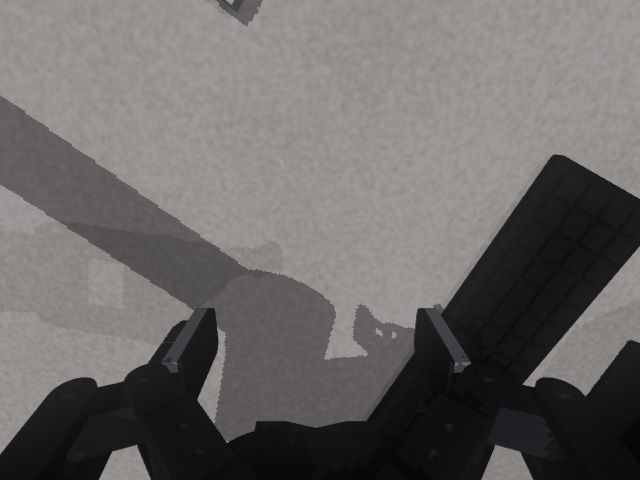

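The close crop confirms four green-banded white cartons and the empty grey tray. The orange and purple cartons are distinct from them. Next I'll measure positions.

```bash
cat > h.py <<'E'
import numpy as np, cv2
def load(n): 
    return dict(np.load(n))
def cast(d,uv,z):
    K=d["camera_matrix"];T=d["world_to_cam"];R=T[:3,:3];t=T[:3,3]
    c=-R.T@t; r=R.T@np.linalg.inv(K)@np.array([uv[0],uv[1],1.]); return c+r*(z-c[2])/r[2]
def proj(d,p):
    q=d["world_to_cam"]@np.append(p,1); q=d["camera_matrix"]@q[:3]; return q[:2]/q[2]
def blobs(m,amin):
    n,l,s,c=cv2.connectedComponentsWithStats(m.astype(np.uint8)); return [(c[i],s[i],(l==i)) for i in range(1,n) if s[i,4]>=amin]
E
python3 - <<'E'
from h import *
d=load("top0.npz"); im=d["img"]; hsv=cv2.cvtColor(im,cv2.COLOR_BGR2HSV)
g=((hsv[...,0]>45)&(hsv[...,0]<85)&(hsv[...,1]>90))
for c,s,m in blobs(g,15):
    if not(400<c[0]<520):continue
    x,y=c.astype(int); x0,y0=x-16,y-14
    sub=im[y0:y+26,x0:x+17]; 
    v=sub.max(2).astype(int)
    mm=((v>190)|(cv2.cvtColor(sub,cv2.COLOR_BGR2HSV)[...,1]>90)).astype(np.uint8)
    mm=cv2.morphologyEx(mm,cv2.MORPH_CLOSE,np.ones((3,3)))
    b=max(blobs(mm,20),key=lambda b:b[1][4])
    cn=max(cv2.findContours(b[2].astype(np.uint8),0,1)[0],key=len)[:,0]+[x0,y0]
    w=np.array([cast(d,p,.022)[:2]*1000 for p in cn],np.float32)
    r=cv2.minAreaRect(w)
    ys,xs=np.nonzero(m); P=np.array([cast(d,p,.022)[:2]*1000 for p in zip(xs,ys)]);
    print(c.round(1),"band",P.mean(0).round(1),cv2.minAreaRect(P.astype(np.float32)),"rect",np.array(r[0]).round(1),np.array(r[1]).round(1),round(r[2],1), np.median(v))
# tray
m=(hsv[...,1]>25)&(im.max(2)<130); m[:215]=0;m[320:]=0;m[:,:315]=0;m[:,390:]=0
b=max(blobs(m,500),key=lambda b:b[1][4]);print(b[0],b[1])
cn=max(cv2.findContours(b[2].astype(np.uint8),0,1)[0],key=len)[:,0]
for z in(.025,):
  w=np.array([cast(d,p,z)[:2]*1000 for p in cn],np.float32);print(cv2.minAreaRect(w), cv2.boxPoints(cv2.minAreaRect(w)).round())
# blue lid
m=(hsv[...,0]>100)&(hsv[...,0]<125)&(hsv[...,1]>150);m[300:]=0;m[:,300:]=0;m[:100]=0
b=max(blobs(m,500),key=lambda b:b[1][4]);cn=max(cv2.findContours(b[2].astype(np.uint8),0,1)[0],key=len)[:,0]
w=np.array([cast(d,p,.095)[:2]*1000 for p in cn],np.float32);print("lid",cv2.minAreaRect(w),cv2.boxPoints(cv2.minAreaRect(w)).round())
m=(im.max(2)<60);m[:262]=0;m[282:]=0;m[:,:180]=0;m[:,260:]=0
for b in blobs(m,20):
  cn=max(cv2.findContours(b[2].astype(np.uint8),0,1)[0],key=len)[:,0]
  w=np.array([cast(d,p,.090)[:2]*1000 for p in cn],np.float32);print("bar",b[0],b[1],cv2.minAreaRect(w))
E
```

```text
[488.5 255.9] band [ 508.1 -353.9] ((508.1960144042969, -353.96771240234375), (32.81422805786133, 17.465091705322266), 74.00232696533203) rect [ 508.2 -354. ] [32.8 17.5] 74.0 133.0
[436.3 258.1] band [ 504.2 -235.3] ((504.2090759277344, -235.63204956054688), (32.09884262084961, 17.327938079833984), 70.79750061035156) rect [ 504.2 -235.6] [32.1 17.3] 70.8 135.0
[483.4 297. ] band [ 415.4 -338.7] ((415.5075378417969, -338.63946533203125), (33.95574951171875, 17.39382553100586), 79.91168212890625) rect [ 415.5 -338.6] [34.  17.4] 79.9 133.0
[432.  303.2] band [ 403.  -222.6] ((402.93890380859375, -222.4228515625), (32.38771057128906, 17.55662727355957), 67.5152587890625) rect [ 402.9 -222.4] [32.4 17.6] 67.5 133.0Traceback (most recent call last):
  File "<stdin>", line 19, in <module>
ValueError: max() iterable argument is empty
```

```bash
python3 - <<'E'
from h import *
d=load("top0.npz"); im=d["img"]; hsv=cv2.cvtColor(im,cv2.COLOR_BGR2HSV)
print(im[250:285,430:445].max(2)[::2,::2]); 
g=((hsv[...,0]>45)&(hsv[...,0]<85)&(hsv[...,1]>90))
for c,s,m in blobs(g,15):
    if not(400<c[0]<520):continue
    x,y=c.astype(int); x0,y0=x-18,y-16
    sub=im[y0:y+28,x0:x+19]; 
    v=sub.max(2).astype(int); sm=sub.min(2)
    mm=((sm>147)|(cv2.cvtColor(sub,cv2.COLOR_BGR2HSV)[...,1]>50)).astype(np.uint8)
    mm=cv2.morphologyEx(mm,cv2.MORPH_CLOSE,np.ones((3,3)))
    mm=cv2.morphologyEx(mm,cv2.MORPH_OPEN,np.ones((3,3)))
    b=max(blobs(mm,20),key=lambda b:b[1][4])
    cn=max(cv2.findContours(b[2].astype(np.uint8),0,1)[0],key=len)[:,0]+[x0,y0]
    w=np.array([cast(d,p,.022)[:2]*1000 for p in cn],np.float32)
    r=cv2.minAreaRect(w)
    print(c.round(1),"rect",np.array(r[0]).round(1),np.array(r[1]).round(1),round(r[2],1))
print(im[268,310:392].astype(int).tolist()[::4])
print(im[262:282,217].tolist())
m=(hsv[...,0]>100)&(hsv[...,0]<125)&(hsv[...,1]>150);m[300:]=0;m[:,300:]=0;m[:100]=0
b=max(blobs(m,500),key=lambda b:b[1][4]);cn=max(cv2.findContours(b[2].astype(np.uint8),0,1)[0],key=len)[:,0]
w=np.array([cast(d,p,.095)[:2]*1000 for p in cn],np.float32);print("lid",cv2.minAreaRect(w),cv2.boxPoints(cv2.minAreaRect(w)).round())
m=(im.max(2)<60);m[:262]=0;m[282:]=0;m[:,:180]=0;m[:,260:]=0
for b in blobs(m,20):
  cn=max(cv2.findContours(b[2].astype(np.uint8),0,1)[0],key=len)[:,0]
  w=np.array([cast(d,p,.090)[:2]*1000 for p in cn],np.float32);print("bar",b[0],b[1],cv2.minAreaRect(w))
m=(im.max(2)<95)
m[:215]=0;m[320:]=0;m[:,:315]=0;m[:,390:]=0
b=max(blobs(m,500),key=lambda b:b[1][4]);print(b[0],b[1])
cn=max(cv2.findContours(b[2].astype(np.uint8),0,1)[0],key=len)[:,0]
w=np.array([cast(d,p,.025)[:2]*1000 for p in cn],np.float32);print(cv2.minAreaRect(w), cv2.boxPoints(cv2.minAreaRect(w)).round())
E
```

```text
[[129 120 139 140 138 141 136 138]
 [ 97 101 120 133 137 140 134 138]
 [ 74  90  92  96 106 120 130 134]
 [ 78  88  89  91  93  89  95 105]
 [ 83  89  87  88  90  89  89  88]
 [ 94  89  88  90  91  89  89  89]
 [128 120 105  96  90  89  89  86]
 [142 139 139 131 119 106  93  90]
 [139 143 141 141 143 137 100  87]
 [112 121 128 135 139 136  99  88]
 [137 125 117 113 116 115  88  90]
 [140 141 141 136 128 102  90  92]
 [140 143 142 141 140 102  90 103]
 [ 95 109 130 136 127  92  88 108]
 [118 113  90  95 101  88  91 125]
 [127 125 122 120 102  97 109 130]
 [137 136 132 136 138 137 137 137]
 [136 141 138 140 139 139 138 137]]
[488.5 255.9] rect [ 508.  -354.2] [35.5 20. ] 75.2
[436.3 258.1] rect [ 504.1 -236. ] [34.3 20.2] 70.8
[483.4 297. ] rect [ 415.  -339.2] [36.  20.1] 79.1
[432.  303.2] rect [ 403.  -222.7] [34.5 20.5] 67.5
[[128, 131, 138], [133, 134, 140], [128, 131, 137], [73, 71, 70], [54, 53, 50], [81, 79, 78], [82, 81, 77], [83, 82, 80], [82, 80, 78], [81, 77, 76], [82, 83, 79], [81, 80, 78], [84, 83, 80], [83, 79, 79], [77, 76, 73], [81, 79, 78], [78, 77, 74], [76, 77, 75],
[... 197 characters left out ...]
, 47, 49], [22, 22, 23], [25, 19, 24], [38, 39, 35], [73, 76, 79], [114, 114, 119], [135, 136, 139], [136, 136, 140], [132, 135, 140], [131, 133, 138], [129, 132, 138]]
lid ((599.7884521484375, 242.4615478515625), (219.37030029296875, 153.1743621826172), 88.60039520263672) [[521. 135.]
 [674. 131.]
 [679. 350.]
 [526. 354.]]
bar [217.60454545 272.57272727] [191 270  55   6 220] ((472.71575927734375, 246.86033630371094), (115.59712219238281, 9.403523445129395), 88.13069152832031)
[351.67185239 269.24041245] [ 317  222   71   95 5528]
((481.69500732421875, -44.2049560546875), (140.6886444091797, 203.9690704345703), 82.79656982421875) [[ 372. -101.]
 [ 574. -127.]
 [ 592.   13.]
 [ 389.   38.]]
```

```bash
cat >> h.py <<'E'
def go(x,y,z,yaw):
    "world mm / yaw deg of tool x axis -> tool-frame shift"
    from cell import manip
    s=manip.observe(); R=np.array(s["orientation"]);p=np.array(s["position"])*1000
    cur=np.degrees(np.arctan2(R[1,0],R[0,0])); dy=(yaw-cur+180)%360-180
    print("t",round(s["time"],2),"pos",p.round(1),"yaw",round(cur,1),"grip",round(s["grip_width"]*85.4,1),"F",np.round(s["ft_force"],1),"q",np.round(s["joints"],2))
    print("SHIFT",(R.T@(np.array([x,y,z])-p)).round(1),"yaw cmd",round(-dy,1))
E
python3 -c "
from h import *
go(490,-231,150,-109)"
```

```text
t 0.15 pos [ 244.  -492.7  230.9] yaw -63.7 grip 85.2 F [ 0.5 -0.4 -0.5] q [-1.33  0.38  1.3   0.    1.46 -0.22]
SHIFT [-125.2 -336.5   81.1] yaw cmd 45.3
```

Request:
send_rows(plan=[[-17, -45, 10, 8, 70], [-34, -90, 20, 16, 70], [-50, -135, 30, 24, 70], [-67, -180, 40, 32, 70], [-84, -225, 50, 40, 70]])

```text
time: 0.65
position: [0.4028, -0.3235, 0.1829]
orientation: [[-0.224, -0.974, -0.0], [-0.974, 0.224, 0.0], [-0.0, 0.0, -1.0]]
ft_force: [0.1, -1.2, -0.7]
grip_width: 0.82
```

```bash
python3 -c "
from h import *
go(490,-231,150,-109)"
```

```text
t 0.65 pos [ 402.8 -323.5  182.9] yaw -103.0 grip 70.0 F [ 0.1 -1.2 -0.7] q [-0.91  0.36  1.47  0.    1.31  0.89]
SHIFT [-109.7  -64.2   32.9] yaw cmd 6.0
```

Request:
send_rows(plan=[[-36, -20, 10, 3, 70], [-70, -40, 20, 5, 70], [-102, -58, 31, 5, 70], [-102, -58, 31, 5, 70], [-102, -58, 31, 5, 70]])

```text
time: 1.15
position: [0.4809, -0.2379, 0.152]
orientation: [[-0.302, -0.953, -0.001], [-0.953, 0.302, 0.0], [-0.0, 0.001, -1.0]]
ft_force: [0.1, 0.4, -0.3]
grip_width: 0.819
```

```bash
python3 -c "
from h import *
from cell import vision
go(490,-231,150,-109)
for n in ['wrist','top']:
    d=vision.get_image(n); cv2.imwrite(f'pics/{n}1.png',d['img']); np.savez(f'{n}1.npz',**d)
for p in [(490,-231),(389,-217),(401,-336),(494,-350),(481,-40)]: print(proj(load('wrist1.npz'),np.array([*p,22])/1000))
"
```

```text
t 1.15 pos [ 480.9 -237.9  152. ] yaw -107.6 grip 69.9 F [ 0.1  0.4 -0.3] q [-0.68  0.43  1.46 -0.    1.25  1.2 ]
SHIFT [-9.3 -6.6  2. ] yaw cmd 1.4
[304.8748479  219.27878696]
[324.63376898 326.16888415]
[452.44909548 278.99477948]
[449.0616791  170.22974209]
[100.46264292 291.83845269]
```

View pics/wrist1.png

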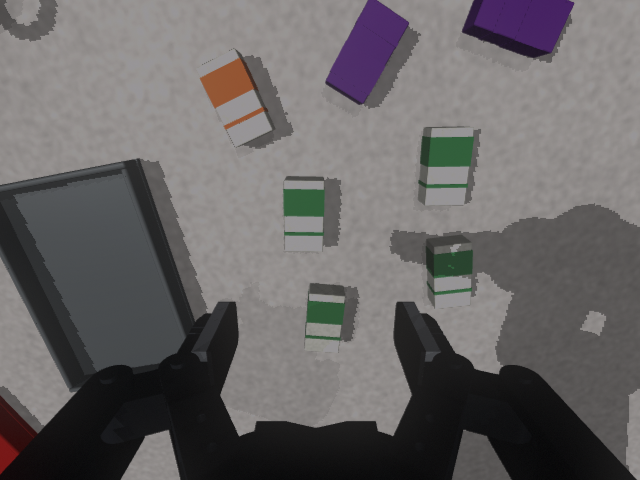

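```bash
python3 - <<'E'
from h import *
d=load("wrist1.npz"); im=d["img"]; hsv=cv2.cvtColor(im,cv2.COLOR_BGR2HSV)
print(im[170:256:3,305].tolist())
g=((hsv[...,0]>45)&(hsv[...,0]<85)&(hsv[...,1]>90))
for c,s,m in blobs(g,200):
    cn=max(cv2.findContours(m.astype(np.uint8),0,1)[0],key=len)[:,0]
    P=np.array([cast(d,p,.022)[:2]*1000 for p in cn],np.float32); r=cv2.minAreaRect(P)
    print(c.round(),np.round(r[0],1),np.round(r[1],1),round(r[2],1))
for v in (177,190,216,233,238,251): print(v,(cast(d,(304,v),.022)*1000).round(1))
print("cam",-d["world_to_cam"][:3,:3].T@d["world_to_cam"][:3,3])
# tray top edges: corners seen
for uv in ((-3,186),(139,160),(209,328)): print(uv,(cast(d,uv,.025)*1000).round(1))
E
```

```text
[[146, 148, 150], [146, 148, 150], [104, 106, 107], [68, 71, 71], [147, 148, 150], [151, 148, 151], [146, 146, 145], [59, 95, 51], [59, 95, 51], [59, 95, 51], [60, 95, 51], [58, 94, 50], [59, 95, 50], [59, 95, 51], [59, 94, 51], [65, 97, 57], [150, 148, 150], [150, 148, 150], [151, 148, 150], [150, 148, 150], [150, 148, 150], [59, 93, 51], [151, 148, 150], [149, 149, 151], [148, 148, 150], [150, 148, 150], [147, 148, 151], [127, 131, 132], [135, 136, 141]]
[450. 151.] [ 508.  -353.4] [32.8 20.8] 72.6
[303. 202.] [ 503.9 -234.3] [31.5 21.2] 72.6
[453. 264.] [ 415.1 -338.4] [31.5 21.1] 80.5
[325. 312.] [ 402.5 -221.6] [32.3 21.2] 67.3
177 [ 522.8 -240.9   22. ]
190 [ 513.  -237.8   22. ]
216 [ 492.8 -231.2   22. ]
233 [ 479.1 -226.7   22. ]
238 [ 474.9 -225.3   22. ]
251 [ 464.  -221.8   22. ]
cam [ 0.56025995 -0.26230099  0.29463031]
(-3, 186) [588.3 -10.7  25. ]
(139, 160) [ 573.1 -125.4   25. ]
(209, 328) [ 420.2 -117.7   25. ]
```

```bash
python3 - <<'E'
from h import *
d=load("top1.npz"); im=d["img"].max(2)
print(im[260,314:392].tolist()); print(im[212:325,350].tolist())
i=d["img"][205:330,300:400]; cv2.imwrite("pics/crop2.png",cv2.resize(i,None,fx=4.8,fy=4.8,interpolation=cv2.INTER_NEAREST))
E
```

```text
[148, 145, 145, 147, 145, 141, 135, 121, 98, 77, 58, 54, 55, 60, 55, 68, 80, 83, 88, 86, 85, 85, 86, 84, 83, 86, 83, 84, 87, 86, 87, 85, 83, 87, 85, 84, 87, 87, 85, 84, 88, 87, 87, 84, 83, 85, 84, 85, 83, 85, 87, 83, 86, 85, 87, 84, 89, 83, 83, 84, 83, 81, 73, 72, 78, 80, 88, 91, 93, 94, 101, 117, 140, 145, 148, 145, 147, 148]
[147, 147, 146, 147, 145, 144, 145, 148, 150, 147, 141, 113, 86, 64, 47, 44, 54, 69, 80, 81, 84, 87, 88, 87, 86, 80, 85, 81, 86, 85, 87, 84, 88, 83, 88, 85, 88, 87, 83, 89, 86, 87, 83, 85, 87, 87, 88, 86, 87, 84, 82, 88, 83, 85, 83, 85, 83, 83, 81, 87, 85, 85, 89, 87, 86, 86, 85, 87, 86, 84, 85, 85, 85, 86, 83, 89, 83, 84, 84, 84, 85, 83, 85, 85, 86, 87, 84, 87, 86, 83, 85, 85, 84, 82, 86, 87, 86, 84, 81, 78, 75, 77, 94, 123, 139, 140, 144, 143, 142, 145, 146, 146, 145]
```

View pics/crop2.png

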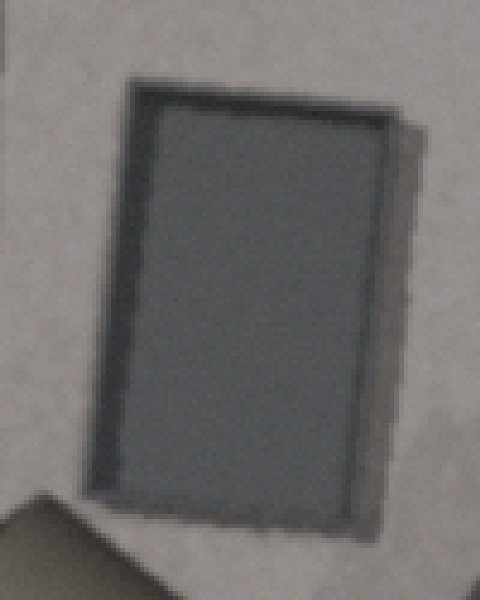

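```bash
python3 - <<'E'
from h import *
d=load("top1.npz")
P=np.array([cast(d,p,.025)[:2]*1000 for p in [(327.1,221.7),(382.9,227.9),(374.6,315.4),(317.7,308.5)]])
print(P.round(1),P.mean(0)); 
for i in range(4): v=P[(i+1)%4]-P[i];print(np.linalg.norm(v).round(1),np.degrees(np.arctan2(v[1],v[0])).round(1))
c=P.mean(0)
go(493,-231,1,-108.5)
E
```

```text
[[ 589.6   10.8]
 [ 574.1 -115.6]
 [ 377.2  -92.8]
 [ 393.9   34.2]] [483.67924297 -40.83993645]
127.4 -97.0
198.2 173.4
128.1 82.5
197.0 -6.8
t 1.25 pos [ 480.5 -239.1  152.6] yaw -107.7 grip 69.9 F [-0.1 -0.6 -0.1] q [-0.68  0.43  1.46 -0.    1.25  1.2 ]
SHIFT [-11.5  -9.5 151.6] yaw cmd 0.8
```

Request:
send_rows(plan=[[-11, -9, 45, 1, 70], [-11, -9, 90, 1, 70], [-11, -9, 120, 1, 70], [-11, -9, 130, 1, 70], [-11, -9, 130, 1, 70]])

```text
time: 1.75
position: [0.4922, -0.2313, 0.022]
orientation: [[-0.321, -0.947, -0.001], [-0.947, 0.321, 0.001], [-0.0, 0.001, -1.0]]
ft_force: [0.4, 0.8, 0.2]
grip_width: 0.819
```

```bash
python3 -c "
from h import *
from cell import vision
go(493,-231,1,-108.5)
d=vision.get_image('wrist'); cv2.imwrite('pics/wrist2.png',d['img'])
"
```

```text
t 1.75 pos [ 492.2 -231.3   22. ] yaw -108.7 grip 70.0 F [0.4 0.8 0.2] q [-0.66  0.61  1.59 -0.    0.94  1.24]
SHIFT [-0.6 -0.7 21. ] yaw cmd -0.2
```

View pics/wrist2.png

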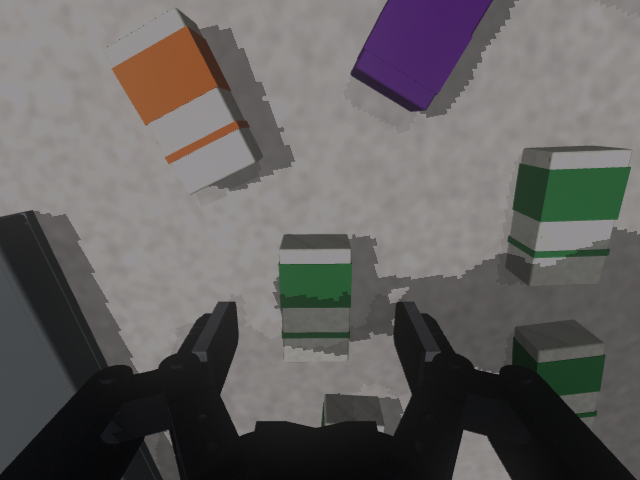

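Carton B sits midway between the fingers, at columns 280–350, so I'll go down and grip.

Request:
send_rows(plan=[[0, 0, 12, 0, 70], [0, 0, 21, 0, 70], [0, 0, 21, 0, 30], [0, 0, 21, 0, 20], [0, 0, 21, 0, 20]])

```text
time: 2.3
position: [0.493, -0.2308, 0.002]
orientation: [[-0.32, -0.948, 0.001], [-0.948, 0.32, -0.001], [0.0, -0.001, -1.0]]
ft_force: [-0.2, -0.6, -0.9]
grip_width: 0.365
```

Request:
send_rows(plan=[[0, 0, 0, 0, 20], [0, 0, 0, 0, 20], [0, 0, -20, 0, 20], [0, 0, -60, 0, 20], [0, 0, -60, 0, 20]])

```text
time: 2.8
position: [0.4945, -0.2318, 0.0654]
orientation: [[-0.32, -0.948, 0.006], [-0.948, 0.32, -0.005], [0.003, -0.007, -1.0]]
ft_force: [0.2, 0.3, -1.3]
grip_width: 0.361
```

```bash
python3 -c "
from h import *
from cell import vision
a=np.radians(-7);x,y=483.7+55*np.cos(a),-40.8+55*np.sin(a);print(x,y)
go(x,y,70,-7)
d=vision.get_image('wrist'); cv2.imwrite('pics/wrist3.png',d['img'])
"
```

```text
538.2900383402726 -47.50281388728311
t 2.8 pos [ 494.5 -231.8   65.4] yaw -108.6 grip 30.8 F [ 0.2  0.3 -1.3] q [-0.66  0.55  1.55 -0.    1.04  1.24]
SHIFT [-188.6   17.4   -5.2] yaw cmd -101.6
```

View pics/wrist3.png

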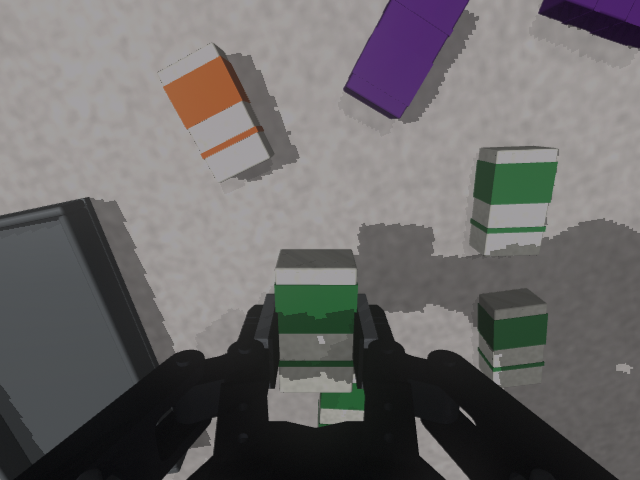

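Request:
send_rows(plan=[[-20, 2, -4, -8, 20], [-45, 4, -8, -16, 20], [-75, 7, -8, -24, 20], [-105, 10, -8, -33, 20], [-135, 13, -8, -41, 20]])

```text
time: 3.35
position: [0.5232, -0.0972, 0.0683]
orientation: [[0.386, -0.923, -0.002], [-0.923, -0.386, 0.001], [-0.001, 0.001, -1.0]]
ft_force: [-0.1, -0.9, 0.2]
grip_width: 0.36
```

```bash
python3 -c "
from h import *
go(538.3,-47.5,70,-7)
"
```

```text
t 3.35 pos [523.2 -97.2  68.3] yaw -67.3 grip 30.7 F [-0.1 -0.9  0.2] q [-0.41  0.53  1.58  0.    1.04  0.77]
SHIFT [-40.  -33.1  -1.7] yaw cmd -60.3
```

Request:
send_rows(plan=[[-8, -7, -4, -8, 20], [-16, -13, -4, -16, 20], [-24, -20, -4, -24, 20], [-32, -26, -4, -33, 20], [-38, -32, -4, -41, 20]])

```text
time: 3.85
position: [0.5381, -0.0505, 0.0721]
orientation: [[0.897, -0.443, -0.002], [-0.443, -0.897, 0.001], [-0.002, 0.0, -1.0]]
ft_force: [0.2, -0.1, -1.2]
grip_width: 0.36
```

Request:
send_rows(plan=[[0, 0, 0, -8, 20], [0, 0, 0, -16, 20], [0, 0, 0, -19, 20], [0, 0, 0, -19, 20], [0, 0, 0, -19, 20]])

```text
time: 4.35
position: [0.5383, -0.0511, 0.0726]
orientation: [[0.991, -0.135, -0.001], [-0.135, -0.991, 0.0], [-0.001, -0.0, -1.0]]
ft_force: [0.8, 0.1, -0.8]
grip_width: 0.361
```

```bash
python3 -c "
from h import *
from cell import vision
go(538.3,-47.5,9,-7)
d=vision.get_image('wrist'); cv2.imwrite('pics/wrist4.png',d['img']);np.savez('wrist4.npz',**d)
"
```

```text
t 4.35 pos [538.3 -51.1  72.6] yaw -7.7 grip 30.8 F [ 0.8  0.1 -0.8] q [-0.31  0.53  1.55 -0.    1.06 -0.18]
SHIFT [-0.4 -3.6 63.6] yaw cmd -0.7
```

View pics/wrist4.png

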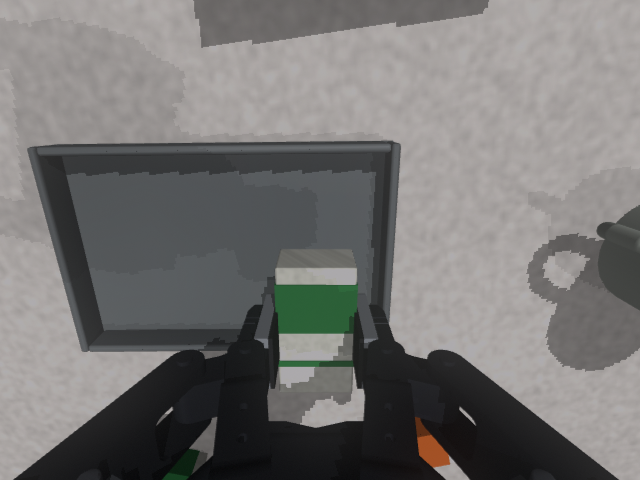

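```bash
python3 -c "
from h import *
d=load('wrist4.npz')
P=[cast(d,p,.025)*1000 for p in [(31,148),(399,144),(82,350)]]
print(np.round(P,1), 'centre', ((P[1]+P[2])/2).round(1), np.linalg.norm(P[0]-P[1]),np.linalg.norm(P[0]-P[2]))
"
```

```text
[[397.3  38.9  25. ]
 [591.2  15.   25. ]
 [379.7 -87.2  25. ]] centre [485.5 -36.1  25. ] 195.3418238938736 127.36847035232944
```

Request:
send_rows(plan=[[0, -6, 30, -1, 20], [0, -6, 55, -1, 20], [0, -6, 63, -1, 20], [0, -6, 64, -1, 20], [0, -6, 64, -1, 20]])

```text
time: 4.9
position: [0.54, -0.0455, 0.01]
orientation: [[0.993, -0.116, 0.001], [-0.116, -0.993, -0.0], [0.001, 0.0, -1.0]]
ft_force: [0.4, 0.0, -0.0]
grip_width: 0.36
```

Request:
send_rows(plan=[[0, 0, 0, 0, 40], [0, 0, 0, 0, 40], [0, 0, -10, 0, 40], [0, 0, -40, 0, 40], [0, 0, -80, 0, 55]])

```text
time: 5.4
position: [0.5388, -0.0451, 0.0901]
orientation: [[0.993, -0.116, -0.002], [-0.116, -0.993, 0.001], [-0.003, -0.0, -1.0]]
ft_force: [0.9, 0.0, 1.4]
grip_width: 0.624
```

```bash
python3 -c "
from h import *
from cell import vision
go(392,-217,100,-112.7)
d=vision.get_image('wrist'); cv2.imwrite('pics/wrist5.png',d['img']);np.savez('wrist5.npz',**d)
"
```

```text
t 5.4 pos [538.8 -45.1  90.1] yaw -6.7 grip 53.3 F [0.9 0.  1.4] q [-0.3   0.51  1.53 -0.    1.1  -0.19]
SHIFT [-125.9  187.8   -9.6] yaw cmd 106.0
```

View pics/wrist5.png

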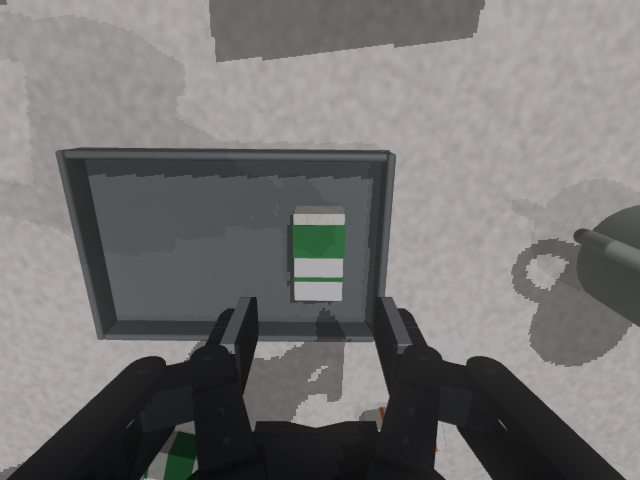

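The first carton stands free in the tray, around (318,255). Next is carton D.

Request:
send_rows(plan=[[-12, 18, -5, 8, 70], [-26, 38, -10, 17, 70], [-40, 60, -10, 25, 70], [-54, 81, -10, 34, 70], [-68, 102, -10, 42, 70]])

```text
time: 5.95
position: [0.4596, -0.1394, 0.1003]
orientation: [[0.656, -0.755, 0.001], [-0.755, -0.656, -0.001], [0.002, -0.0, -1.0]]
ft_force: [-0.0, -0.3, -0.5]
grip_width: 0.822
```

```bash
python3 -c "
from h import *
go(392,-217,100,-112.7)
"
```

```text
t 5.95 pos [ 459.6 -139.4  100.3] yaw -49.0 grip 70.2 F [-0.  -0.3 -0.5] q [-0.54  0.41  1.69 -0.    1.04  0.31]
SHIFT [ 14.2 101.9   0.3] yaw cmd 63.7
```

Request:
send_rows(plan=[[3, 22, 0, 8, 70], [7, 44, 0, 17, 70], [10, 66, 0, 25, 70], [13, 88, 0, 34, 70], [13, 96, 0, 42, 70]])

```text
time: 6.45
position: [0.3959, -0.2132, 0.1003]
orientation: [[-0.019, -1.0, 0.001], [-1.0, 0.019, -0.001], [0.001, -0.001, -1.0]]
ft_force: [0.9, -0.4, 0.6]
grip_width: 0.819
```

Request:
send_rows(plan=[[0, 0, 0, 8, 70], [0, 0, 0, 17, 70], [0, 0, 10, 20, 70], [0, 0, 20, 20, 70], [0, 0, 20, 20, 70]])

```text
time: 6.95
position: [0.3963, -0.2115, 0.0788]
orientation: [[-0.351, -0.936, -0.001], [-0.936, 0.351, 0.001], [-0.001, 0.001, -1.0]]
ft_force: [-0.6, 0.7, 0.6]
grip_width: 0.818
```

```bash
python3 -c "
from h import *
from cell import vision
go(392,-217,2,-112.7)
d=vision.get_image('wrist'); cv2.imwrite('pics/wrist6.png',d['img']);np.savez('wrist6.npz',**d)
"
```

```text
t 6.95 pos [ 396.3 -211.5   78.8] yaw -110.5 grip 69.8 F [-0.6  0.7  0.6] q [-0.75  0.4   1.79  0.    0.95  1.17]
SHIFT [ 6.7  2.  76.8] yaw cmd 2.2
```

View pics/wrist6.png

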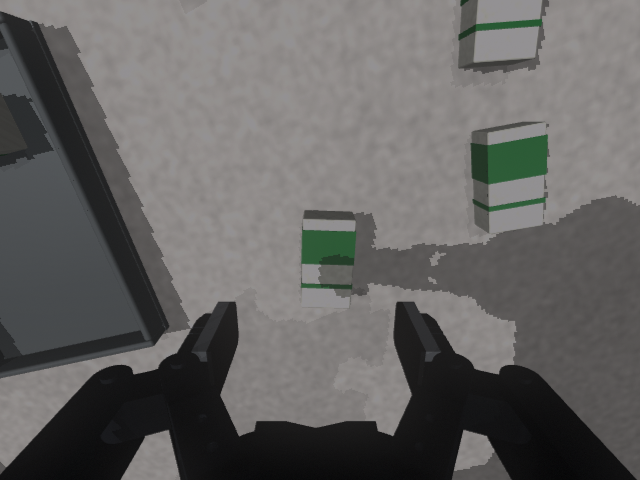

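Request:
send_rows(plan=[[7, 2, 35, 2, 70], [7, 2, 60, 2, 70], [7, 2, 77, 2, 70], [7, 2, 77, 2, 50], [7, 2, 77, 2, 20]])

```text
time: 7.5
position: [0.3926, -0.2179, 0.003]
orientation: [[-0.384, -0.923, 0.0], [-0.923, 0.384, -0.0], [0.0, -0.0, -1.0]]
ft_force: [-0.2, -0.5, 0.8]
grip_width: 0.49
```

Request:
send_rows(plan=[[0, 0, 0, 0, 20], [0, 0, 0, 0, 20], [0, 0, 0, 0, 20], [0, 0, -25, 0, 20], [0, 0, -65, 0, 20]])

```text
time: 8.0
position: [0.3916, -0.2171, 0.0675]
orientation: [[-0.385, -0.923, -0.003], [-0.923, 0.385, 0.002], [-0.001, 0.003, -1.0]]
ft_force: [1.2, -0.2, -0.7]
grip_width: 0.359
```

```bash
python3 -c "
from h import *
from cell import vision
go(484.5,-38,70,-7)
d=vision.get_image('wrist'); cv2.imwrite('pics/wrist7.png',d['img']);np.savez('wrist7.npz',**d)
"
```

```text
t 8.0 pos [ 391.6 -217.1   67.5] yaw -112.6 grip 30.6 F [ 1.2 -0.2 -0.7] q [-0.77  0.42  1.81 -0.    0.92  1.19]
SHIFT [-201.   -16.8   -2.3] yaw cmd -105.6
```

View pics/wrist7.png

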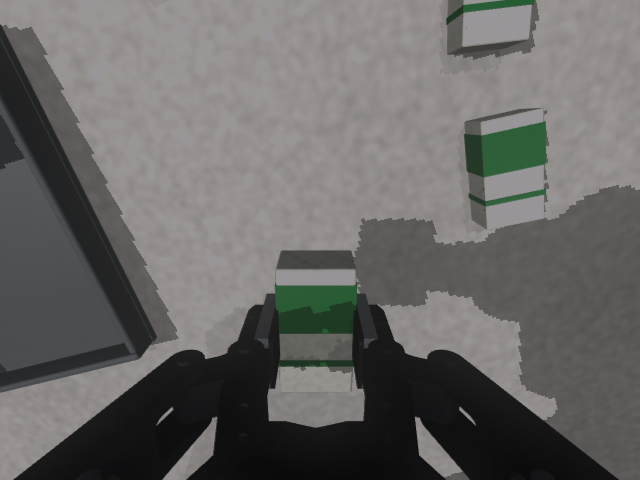

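Carton D is held squarely between the pads. Next I carry it to the middle of the tray.

Request:
send_rows(plan=[[-16, -2, -4, -8, 20], [-34, -3, -8, -17, 20], [-52, -5, -8, -25, 20], [-70, -6, -8, -34, 20], [-88, -8, -8, -42, 20]])

```text
time: 8.55
position: [0.434, -0.1389, 0.076]
orientation: [[0.337, -0.941, 0.001], [-0.941, -0.337, -0.001], [0.001, -0.001, -1.0]]
ft_force: [0.8, 0.1, -0.7]
grip_width: 0.356
```

```bash
python3 -c "
from h import *
go(484.5,-38,75,-7)
"
```

```text
t 8.55 pos [ 434.  -138.9   76. ] yaw -70.3 grip 30.4 F [ 0.8  0.1 -0.7] q [-0.57  0.41  1.78  0.    0.95  0.66]
SHIFT [-78.  -81.6   1. ] yaw cmd -63.3
```

Request:
send_rows(plan=[[-18, -19, 0, -8, 20], [-36, -38, 0, -17, 20], [-54, -57, 0, -25, 20], [-70, -73, 0, -34, 20], [-74, -78, 0, -42, 20]])

```text
time: 9.05
position: [0.4834, -0.0421, 0.0759]
orientation: [[0.882, -0.472, 0.001], [-0.472, -0.882, -0.0], [0.001, -0.0, -1.0]]
ft_force: [-0.1, -0.5, -1.0]
grip_width: 0.36
```

Request:
send_rows(plan=[[0, 0, 0, -8, 20], [0, 0, 0, -17, 20], [0, 0, 0, -20, 20], [0, 0, 0, -20, 20], [0, 0, 0, -20, 20]])

```text
time: 9.55
position: [0.4828, -0.0439, 0.0757]
orientation: [[0.988, -0.152, 0.001], [-0.152, -0.988, -0.0], [0.001, 0.0, -1.0]]
ft_force: [-0.2, 0.2, -0.8]
grip_width: 0.362
```

```bash
python3 -c "
from h import *
from cell import vision
go(484.5,-38,9,-7)
d=vision.get_image('wrist'); cv2.imwrite('pics/wrist8.png',d['img']);np.savez('wrist8.npz',**d)
"
```

```text
t 9.55 pos [482.8 -43.9  75.7] yaw -8.7 grip 30.9 F [-0.2  0.2 -0.8] q [-0.34  0.45  1.7   0.    0.98 -0.18]
SHIFT [ 0.8 -6.1 66.7] yaw cmd -1.7
```

View pics/wrist8.png

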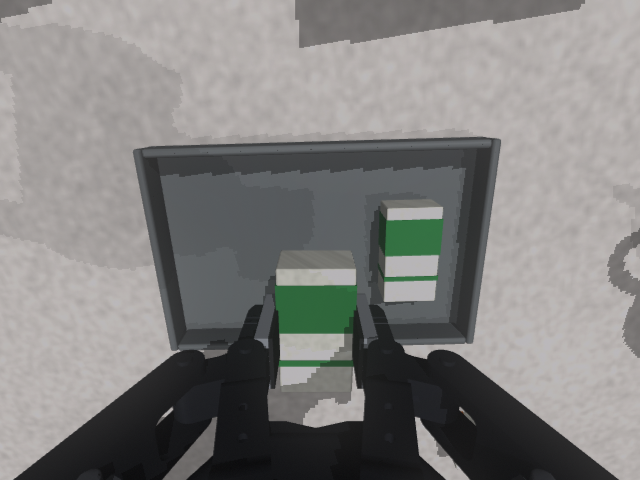

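Request:
send_rows(plan=[[0, -6, 30, -1, 20], [0, -6, 55, -2, 20], [0, -6, 66, -2, 20], [0, -6, 67, -2, 20], [0, -6, 67, -2, 20]])

```text
time: 10.1
position: [0.4838, -0.0382, 0.0086]
orientation: [[0.993, -0.117, 0.0], [-0.117, -0.993, -0.0], [0.0, 0.0, -1.0]]
ft_force: [0.7, 0.2, -0.3]
grip_width: 0.359
```

Request:
send_rows(plan=[[0, 0, 0, 0, 40], [0, 0, 0, 0, 40], [0, 0, -10, 0, 40], [0, 0, -40, 0, 40], [0, 0, -80, 0, 55]])

```text
time: 10.6
position: [0.4828, -0.0378, 0.0891]
orientation: [[0.993, -0.116, -0.003], [-0.116, -0.993, 0.001], [-0.003, -0.001, -1.0]]
ft_force: [0.5, 0.1, 0.4]
grip_width: 0.62
```

```bash
python3 -c "
from h import *
from cell import vision
go(404,-336.5,100,-99.8)
d=vision.get_image('wrist'); cv2.imwrite('pics/wrist9.png',d['img']);np.savez('wrist9.npz',**d)
"
```

```text
t 10.6 pos [482.8 -37.8  89.1] yaw -6.7 grip 52.9 F [0.5 0.1 0.4] q [-0.32  0.43  1.69 -0.    1.02 -0.21]
SHIFT [-43.6 305.8 -10.9] yaw cmd 93.1
```

View pics/wrist9.png

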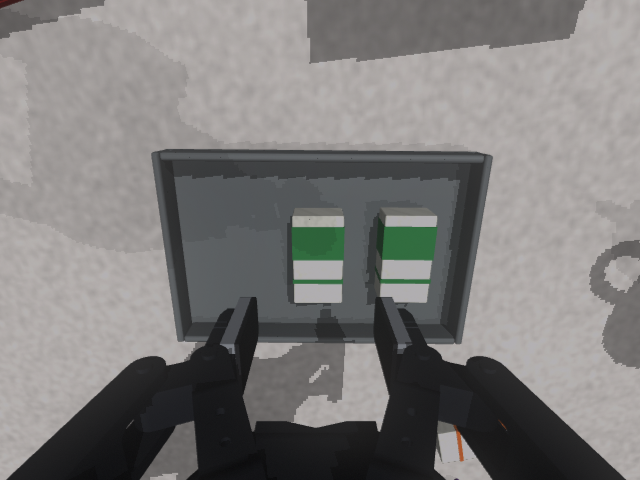

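Two cartons are in the tray, at about (318,255) and (408,255), with free space on the left. Next is carton C.

Request:
send_rows(plan=[[-5, 33, -5, 8, 70], [-9, 66, -10, 17, 70], [-14, 99, -11, 25, 70], [-18, 132, -11, 34, 70], [-23, 165, -11, 42, 70]])

```text
time: 11.15
position: [0.4413, -0.2006, 0.1003]
orientation: [[0.656, -0.755, 0.001], [-0.755, -0.656, -0.001], [0.001, -0.0, -1.0]]
ft_force: [0.5, 0.5, 0.6]
grip_width: 0.82
```

```bash
python3 -c "
from h import *
go(404,-336.5,100,-99.8)
"
```

```text
t 11.15 pos [ 441.3 -200.6  100.3] yaw -49.0 grip 70.1 F [0.5 0.5 0.6] q [-0.67  0.42  1.68  0.    1.05  0.18]
SHIFT [ 78.1 117.3   0.4] yaw cmd 50.8
```

Request:
send_rows(plan=[[17, 26, 0, 8, 70], [34, 51, 0, 17, 70], [50, 75, 0, 25, 70], [66, 100, 0, 34, 70], [74, 114, 0, 42, 70]])

```text
time: 11.65
position: [0.4044, -0.3323, 0.1002]
orientation: [[-0.019, -1.0, 0.001], [-1.0, 0.019, -0.001], [0.001, -0.001, -1.0]]
ft_force: [0.7, -0.1, -1.0]
grip_width: 0.822
```

Request:
send_rows(plan=[[0, 0, 0, 6, 70], [0, 0, 10, 6, 70], [0, 0, 20, 6, 70], [0, 0, 20, 6, 70], [0, 0, 20, 6, 70]])

```text
time: 12.15
position: [0.405, -0.3296, 0.0791]
orientation: [[-0.114, -0.993, -0.001], [-0.993, 0.114, 0.001], [-0.001, 0.001, -1.0]]
ft_force: [0.7, 0.2, -0.2]
grip_width: 0.82
```

```bash
python3 -c "
from h import *
from cell import vision
go(404,-336.5,2,-99.8)
d=vision.get_image('wrist'); cv2.imwrite('pics/wrist10.png',d['img']);np.savez('wrist10.npz',**d)
"
```

```text
t 12.15 pos [ 405.  -329.6   79.1] yaw -96.5 grip 70.0 F [ 0.7  0.2 -0.2] q [-0.91  0.5   1.6   0.    1.05  0.77]
SHIFT [ 7.   0.2 77.1] yaw cmd 3.3
```

View pics/wrist10.png

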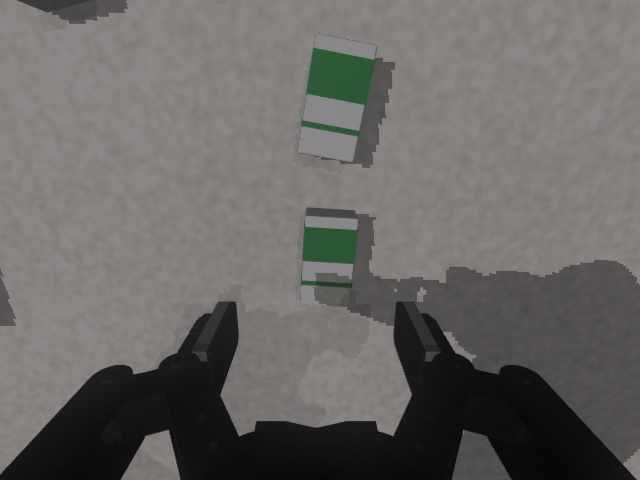

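Request:
send_rows(plan=[[7, 0, 35, 3, 70], [7, 0, 60, 3, 70], [7, 0, 77, 3, 70], [7, 0, 77, 3, 50], [7, 0, 77, 3, 20]])

```text
time: 12.7
position: [0.4044, -0.3372, 0.003]
orientation: [[-0.167, -0.986, 0.0], [-0.986, 0.167, -0.0], [0.0, -0.0, -1.0]]
ft_force: [0.3, -0.1, 0.5]
grip_width: 0.493
```

Request:
send_rows(plan=[[0, 0, 0, 0, 20], [0, 0, 0, 0, 20], [0, 0, 0, 0, 20], [0, 0, -25, 0, 20], [0, 0, -65, 0, 20]])

```text
time: 13.2
position: [0.4034, -0.3362, 0.0671]
orientation: [[-0.168, -0.986, -0.002], [-0.986, 0.168, 0.003], [-0.003, 0.003, -1.0]]
ft_force: [1.0, -0.4, -0.1]
grip_width: 0.357
```

```bash
python3 -c "
from h import *
from cell import vision
go(484.2-56,-38+6.9,75,-7)
d=vision.get_image('wrist'); cv2.imwrite('pics/wrist11.png',d['img']);np.savez('wrist11.npz',**d)
"
```

```text
t 13.2 pos [ 403.4 -336.2   67.1] yaw -99.7 grip 30.5 F [ 1.  -0.4 -0.1] q [-0.92  0.52  1.6   0.    1.02  0.82]
SHIFT [-304.9   26.8   -7. ] yaw cmd -92.7
```

View pics/wrist11.png

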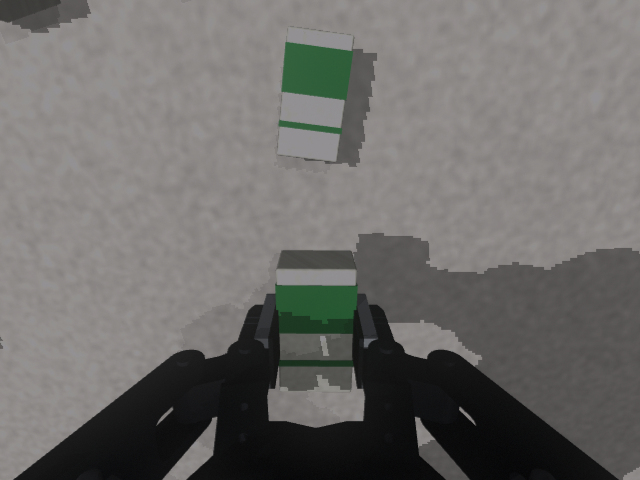

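The third carton is held square, and the fourth is undisturbed at about (315,95).

Request:
send_rows(plan=[[-33, 3, -5, -8, 20], [-66, 6, -9, -17, 20], [-100, 9, -9, -25, 20], [-133, 12, -9, -34, 20], [-166, 15, -9, -42, 20]])

```text
time: 13.75
position: [0.4172, -0.1697, 0.0769]
orientation: [[0.54, -0.842, 0.001], [-0.842, -0.54, -0.001], [0.001, -0.0, -1.0]]
ft_force: [1.4, -0.2, -0.7]
grip_width: 0.356
```

```bash
python3 -c "
from h import *
go(428.2,-31,75,-7)
"
```

```text
t 13.75 pos [ 417.2 -169.7   76.9] yaw -57.3 grip 30.4 F [ 1.4 -0.2 -0.7] q [-0.65  0.4   1.8   0.    0.94  0.35]
SHIFT [-110.8  -84.1    1.8] yaw cmd -50.3
```

Request:
send_rows(plan=[[-25, -19, 0, -8, 20], [-50, -38, 0, -17, 20], [-75, -57, 0, -25, 20], [-100, -76, 0, -34, 20], [-107, -81, 0, -42, 20]])

```text
time: 14.25
position: [0.4281, -0.0347, 0.0768]
orientation: [[0.965, -0.261, 0.001], [-0.261, -0.965, 0.0], [0.0, -0.0, -1.0]]
ft_force: [-0.2, -0.9, -0.4]
grip_width: 0.357
```

Request:
send_rows(plan=[[0, 0, 0, -6, 20], [0, 0, 0, -6, 20], [0, 0, 0, -6, 20], [0, 0, 0, -6, 20], [0, 0, 0, -6, 20]])

```text
time: 14.75
position: [0.4284, -0.0374, 0.0764]
orientation: [[0.986, -0.169, 0.0], [-0.169, -0.986, -0.0], [0.0, 0.0, -1.0]]
ft_force: [-0.1, -0.0, -0.5]
grip_width: 0.359
```

```bash
python3 -c "
from h import *
from cell import vision
go(428.2,-31,9,-7)
d=vision.get_image('wrist'); cv2.imwrite('pics/wrist12.png',d['img']);np.savez('wrist12.npz',**d)
"
```

```text
t 14.75 pos [428.4 -37.4  76.4] yaw -9.8 grip 30.6 F [-0.1 -0.  -0.5] q [-0.36  0.38  1.85 -0.    0.92 -0.19]
SHIFT [-1.2 -6.3 67.4] yaw cmd -2.8
```

View pics/wrist12.png

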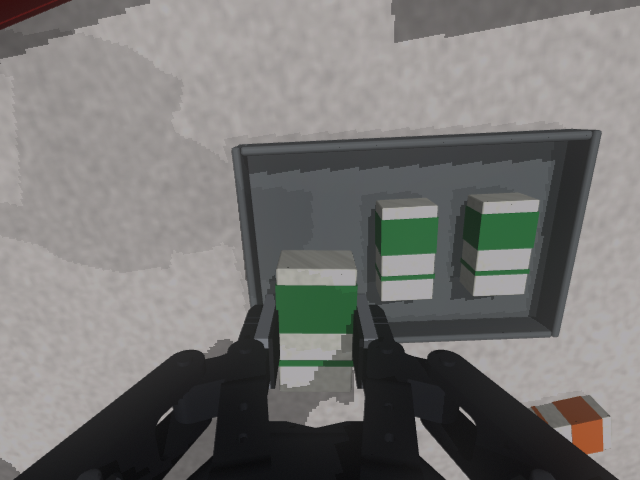

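```bash
python3 -c "
from h import *
d=load('wrist12.npz')
P=[cast(d,p,.025)*1000 for p in [(234,148),(599,131),(558,336)]]
print(np.round(P,1)); a=np.radians(-7);u=np.array([np.cos(a),np.sin(a),0])
print([round(float((p-np.array([428.2,-31,0]))@u),1) for p in P])
q=cast(d,(405,212),.027)*1000;print(q,(q-np.array([428.2,-31,0]))@u)
"
```

```text
[[ 396.1   39.3   25. ]
 [ 590.2   15.2   25. ]
 [ 575.8 -112.    25. ]]
[-40.4, 155.2, 156.3]
[483.90358305 -11.30008947  27.        ] 52.88756183045978
```

Request:
send_rows(plan=[[-1, -6, 30, -2, 20], [-1, -6, 50, -3, 20], [-1, -6, 60, -3, 20], [-1, -6, 67, -3, 20], [-1, -6, 67, -3, 20]])

```text
time: 15.3
position: [0.4286, -0.0312, 0.0094]
orientation: [[0.993, -0.117, 0.0], [-0.117, -0.993, -0.0], [0.0, 0.0, -1.0]]
ft_force: [0.3, -0.7, -0.7]
grip_width: 0.358
```

Request:
send_rows(plan=[[0, 0, 0, 0, 37], [0, 0, 0, 0, 37], [0, 0, -10, 0, 37], [0, 0, -40, 0, 37], [0, 0, -80, 0, 37]])

```text
time: 15.8
position: [0.4276, -0.0308, 0.0903]
orientation: [[0.993, -0.116, -0.003], [-0.116, -0.993, 0.001], [-0.003, -0.001, -1.0]]
ft_force: [-0.5, -0.9, 0.5]
grip_width: 0.432
```

```bash
python3 -c "
from h import *
from cell import vision
go(473,246,200,-2)
d=vision.get_image('wrist'); cv2.imwrite('pics/wrist13.png',d['img']);np.savez('wrist13.npz',**d)
"
```

```text
t 15.8 pos [427.6 -30.8  90.3] yaw -6.7 grip 36.9 F [-0.5 -0.9  0.5] q [-0.35  0.35  1.83  0.    0.96 -0.23]
SHIFT [  12.6 -280.3 -109.6] yaw cmd -4.7
```

View pics/wrist13.png

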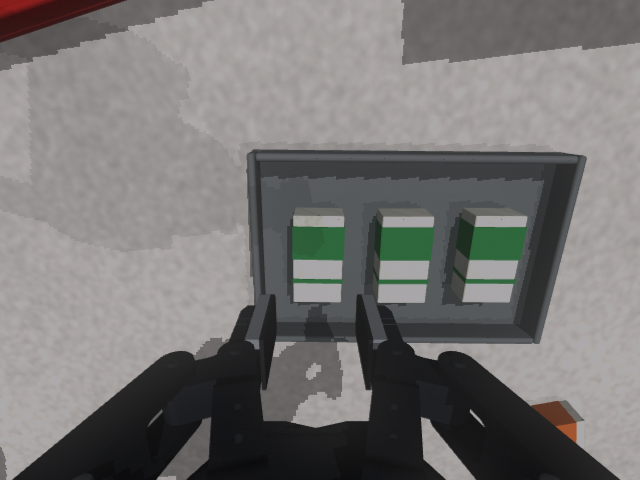

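All three cartons lie flat in the tray at (318,255), (405,255) and (492,255), and the gripper is clear of them. Now to the handle, rising first.

Request:
send_rows(plan=[[0, 0, -40, 0, 40], [2, -25, -80, 0, 40], [4, -65, -105, -2, 40], [6, -110, -110, -4, 40], [8, -155, -110, -4, 40]])

```text
time: 16.35
position: [0.4546, 0.1236, 0.2018]
orientation: [[0.999, -0.046, 0.004], [-0.046, -0.999, 0.0], [0.004, -0.0, -1.0]]
ft_force: [0.6, -0.7, -0.0]
grip_width: 0.47
```

```bash
python3 -c "
from h import *
go(473,246,200,-2)
"
```

```text
t 16.35 pos [454.6 123.6 201.8] yaw -2.6 grip 40.1 F [ 0.6 -0.7 -0. ] q [ 0.01  0.27  1.56 -0.    1.31  0.06]
SHIFT [  12.8 -123.2    1.9] yaw cmd -0.6
```

Request:
send_rows(plan=[[4, -40, 0, 0, 40], [8, -75, 0, 0, 40], [11, -105, 0, 0, 40], [12, -115, 0, 0, 40], [12, -115, 0, 0, 40]])

```text
time: 16.85
position: [0.4713, 0.2369, 0.1998]
orientation: [[0.999, -0.044, 0.0], [-0.044, -0.999, -0.0], [0.0, 0.0, -1.0]]
ft_force: [-0.0, -0.5, -0.0]
grip_width: 0.467
```

```bash
python3 -c "
from h import *
from cell import vision
go(473,246,200,-2)
for n in ['wrist','side','top']:
  d=vision.get_image(n); cv2.imwrite(f'pics/{n}14.png',d['img']);np.savez(f'{n}14.npz',**d)
"
```

```text
t 16.85 pos [471.3 236.9 199.8] yaw -2.5 grip 39.8 F [-0.  -0.5 -0. ] q [ 0.24  0.37  1.41 -0.    1.36  0.29]
SHIFT [ 1.3 -9.2 -0.2] yaw cmd -0.5
```

View pics/wrist14.png

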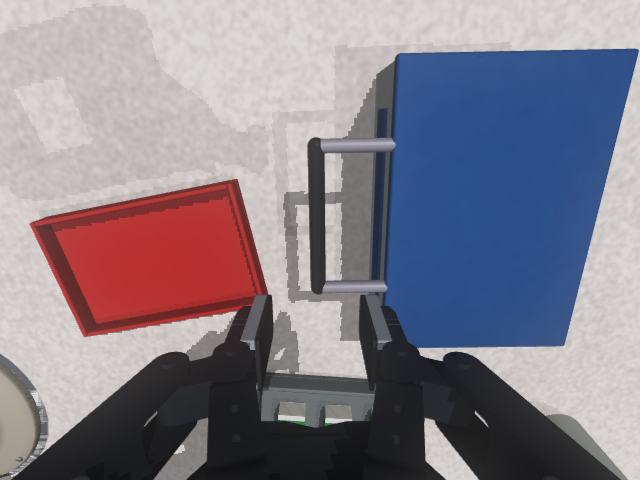

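View pics/side14.png

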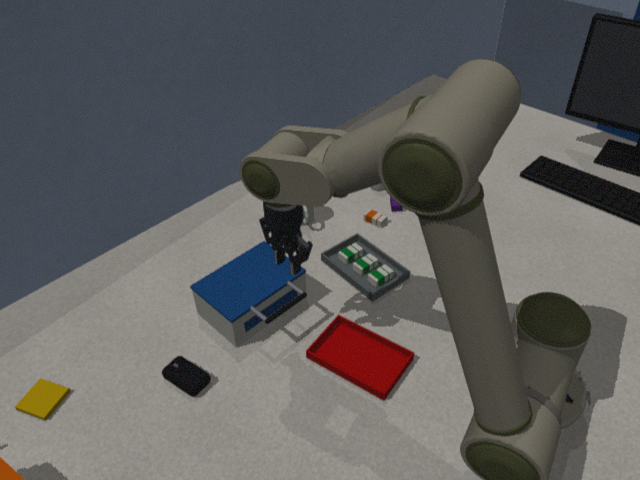

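```bash
python3 -c "
from h import *
d=load('wrist14.npz')
P=[cast(d,p,.090)*1000 for p in [(316,143),(318.5,288)]]
m=(P[0]+P[1])/2;v=P[0]-P[1]
print(np.round(P,1),'mid',m.round(1),np.linalg.norm(v),np.degrees(np.arctan2(v[1],v[0])))
Q=[cast(d,p,.095)*1000 for p in [(397,55),(636,50),(387,347),(565,346)]];print(np.round(Q,1))
print('front mid',(Q[0]+Q[2])/2,np.linalg.norm(Q[0]-Q[2]),np.linalg.norm(Q[0]-Q[1]), np.degrees(np.arctan2(*(Q[0]-Q[2])[[1,0]])),'back mid',(Q[1]+Q[3])/2)
"
```

```text
[[474.2 306.2  90. ]
 [471.5 193.3  90. ]] mid [472.8 249.8  90. ] 112.93126312001657 88.60598281867722
[[528.  358.4  95. ]
 [679.5 354.8  95. ]
 [527.  138.2  95. ]
 [676.7 132.7  95. ]]
front mid [527.50306286 248.29232639  95.        ] 220.15400579150128 151.4862770461822 89.72415473921207 back mid [678.08659559 243.7645883   95.        ]
```

Request:
send_rows(plan=[[1, -12, 40, -1, 40], [1, -12, 80, -1, 40], [1, -12, 110, -1, 40], [1, -12, 128, -1, 40], [1, -12, 128, -1, 40]])

```text
time: 17.5
position: [0.4721, 0.2467, 0.0696]
orientation: [[1.0, -0.03, -0.005], [-0.03, -1.0, -0.001], [-0.005, 0.002, -1.0]]
ft_force: [0.5, -0.4, 0.0]
grip_width: 0.469
```

```bash
python3 -c "
from h import *
from cell import vision
go(473,249,71,-1.2)
for n in ['wrist']:
  d=vision.get_image(n); cv2.imwrite(f'pics/{n}15.png',d['img']);np.savez(f'{n}15.npz',**d)
"
```

```text
t 17.5 pos [472.1 246.7  69.6] yaw -1.7 grip 40.0 F [ 0.5 -0.4  0. ] q [ 0.26  0.53  1.57 -0.    1.04  0.29]
SHIFT [ 0.8 -2.3 -1.5] yaw cmd -0.5
```

View pics/wrist15.png

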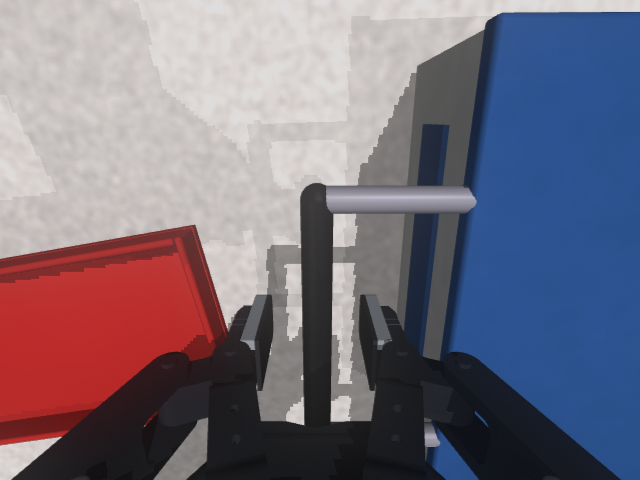

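The bar sits midway between the pads, at column 316 between pads at about 258 and 375. Closing on it.

Request:
send_rows(plan=[[0, 0, 0, 0, 25], [0, 0, 0, 0, 10], [0, 0, 0, 0, 0], [0, 0, 0, 0, 0], [0, 0, 0, 0, 0]])

```text
time: 18.05
position: [0.4728, 0.2481, 0.0718]
orientation: [[1.0, -0.029, -0.0], [-0.029, -1.0, -0.0], [-0.0, 0.0, -1.0]]
ft_force: [-4.7, -2.0, 3.6]
grip_width: 0.117
```

```bash
python3 - <<'E'
from h import *
go(473,249,71,-1.2)
# arc: bar centre rel hinge (-205,5) rotated; deltas from closed in case x / z
for t in range(5,66,5):
    a=np.radians(t); print(t,(205-205*np.cos(a)+5*np.sin(a)).round(1),(205*np.sin(a)+5*np.cos(a)-5).round(1))
E
```

```text
t 18.05 pos [472.8 248.1  71.8] yaw -1.6 grip 10.0 F [-4.7 -2.   3.6] q [ 0.26  0.53  1.57 -0.    1.04  0.29]
SHIFT [ 0.2 -0.9  0.8] yaw cmd -0.4
5 1.2 17.8
10 4.0 35.5
15 8.3 52.9
20 14.1 69.8
25 21.3 86.2
30 30.0 101.8
35 39.9 116.7
40 51.2 130.6
45 63.6 143.5
50 77.1 155.3
55 91.5 165.8
60 106.8 175.0
65 122.9 182.9
```

Request:
send_rows(plan=[[1, 0, -10, 0, 0], [2, 0, -22, 0, 0], [4, 0, -35.5, 0, 0], [8.3, 0, -52.9, 0, 0], [14.1, 0, -69.8, 0, 0]])

```text
time: 18.55
position: [0.4855, 0.2477, 0.1417]
orientation: [[1.0, -0.028, -0.005], [-0.028, -1.0, -0.001], [-0.005, 0.001, -1.0]]
ft_force: [-5.9, -0.3, -3.0]
grip_width: 0.115
```

```bash
python3 -c "
from h import *
from cell import vision
go(487,249,141,-1.2)
for n in ['wrist']:
  d=vision.get_image(n); cv2.imwrite(f'pics/{n}16.png',d['img']);np.savez(f'{n}16.npz',**d)
"
```

```text
t 18.55 pos [485.5 247.7 141.7] yaw -1.6 grip 9.8 F [-5.9 -0.3 -3. ] q [0.25 0.46 1.45 0.   1.24 0.28]
SHIFT [ 1.5 -1.3  0.7] yaw cmd -0.4
```

View pics/wrist16.png

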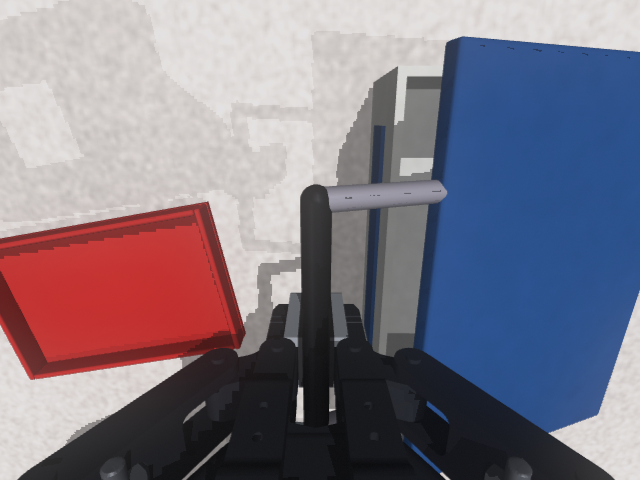

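Request:
send_rows(plan=[[7.2, 0, -16.4, 0, 0], [15.9, 0, -32, 0, 0], [25.8, 0, -46.9, 0, 0], [37.1, 0, -60.8, 0, 0], [49.5, 0, -73.7, 0, 0]])

```text
time: 19.1
position: [0.5327, 0.2465, 0.2174]
orientation: [[1.0, -0.027, -0.009], [-0.027, -1.0, -0.001], [-0.009, 0.001, -1.0]]
ft_force: [-23.6, -3.9, 15.6]
grip_width: 0.113
```

Request:
send_rows(plan=[[9, 0, -8, 0, 0], [18, 0, -15.5, 0, 0], [28, 0, -22.3, 0, 0], [36, 0, -27.3, 0, 0], [43.2, 0, -31.5, 0, 0]])

```text
time: 19.6
position: [0.5782, 0.2454, 0.2515]
orientation: [[1.0, -0.028, 0.001], [-0.028, -1.0, 0.001], [0.001, -0.001, -1.0]]
ft_force: [-2.4, -6.2, -0.8]
grip_width: 0.109
```

Request:
send_rows(plan=[[0, 0, 0, 0, 0], [0, 0, 0, 0, 0], [0, 0, 0, 0, 0]])

```text
time: 19.9
position: [0.5792, 0.2452, 0.2514]
orientation: [[1.0, -0.028, 0.004], [-0.028, -1.0, 0.001], [0.004, -0.001, -1.0]]
ft_force: [-13.2, -3.2, 20.3]
grip_width: 0.112
```

```bash
python3 -c "
from h import *
from cell import vision
go(580,249,246,-1.2)
for n in ['wrist','side','top']:
  d=vision.get_image(n); cv2.imwrite(f'pics/{n}17.png',d['img']);np.savez(f'{n}17.npz',**d)
"
```

```text
t 19.9 pos [579.2 245.2 251.4] yaw -1.6 grip 9.6 F [-13.2  -3.2  20.3] q [ 0.21  0.51  1.02 -0.    1.6   0.24]
SHIFT [ 0.7 -3.8  5.4] yaw cmd -0.4
```

View pics/wrist17.png

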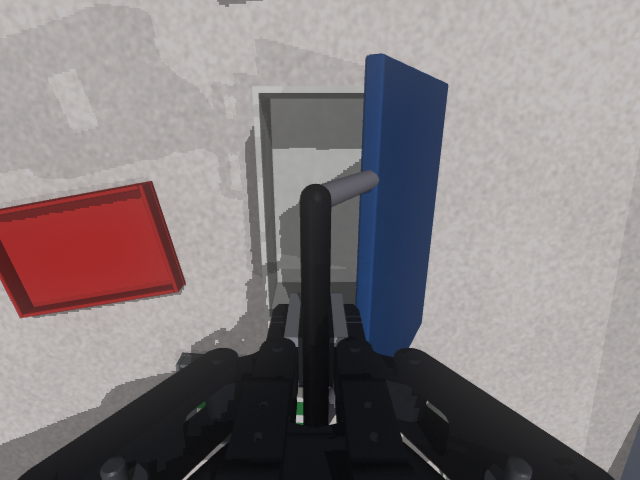

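View pics/side17.png

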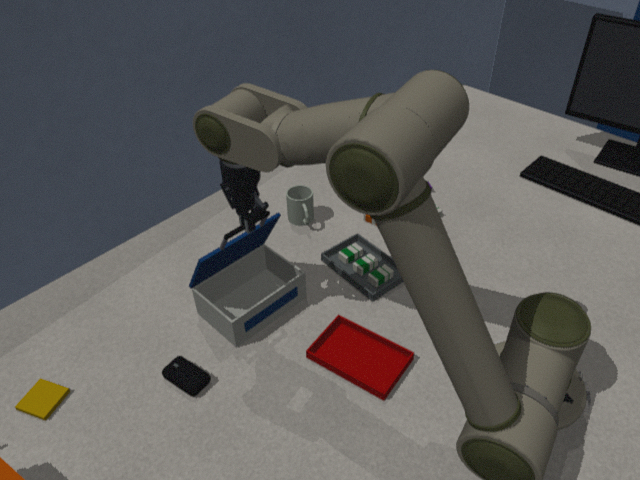

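View pics/top17.png

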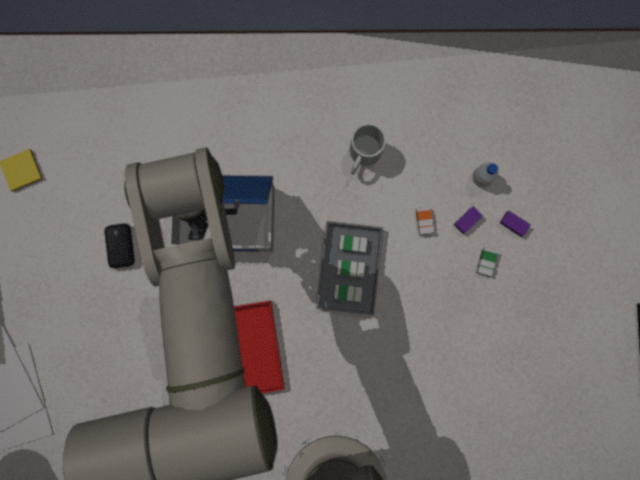

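```bash
python3 - <<'E'
from h import *
d=load('side17.npz')
cv2.imwrite("pics/crop17.png",cv2.resize(d['img'][190:345,170:325],None,fx=3.8,fy=3.8,interpolation=cv2.INTER_CUBIC))
u=np.array([np.cos(np.radians(-1.2)),np.sin(np.radians(-1.2)),0]);v=np.array([-u[1],u[0],0]);H=np.array([678,244.7,85.])
w=load('wrist17.npz')
for t in (56,58,60,62,64):
    a=np.radians(t); r=lambda x,y,z:(H+u*(x*np.cos(a)+z*np.sin(a))+v*y+np.array([0,0,1])*(-x*np.sin(a)+z*np.cos(a)))/1000
    # front-edge lid corners (151 to 152 from hinge): -x
    print(t,"side top/bot corners y+",[proj(d,r(-152,112,z)).round(1).tolist() for z in(0,10)],"y-",[proj(d,r(-152,-112,z)).round(1).tolist() for z in(0,10)],
     "wrist y+",[proj(w,r(-152,112,z)).round(1).tolist() for z in(0,10)],"bar end",proj(w,r(-205,55,5)).round(1))
E
```

```text
56 side top/bot corners y+ [[204.0, 266.6], [201.2, 262.7]] y- [[283.7, 218.1], [281.1, 214.7]] wrist y+ [[344.0, 55.0], [363.2, 52.8]] bar end [286.5 194.9]
58 side top/bot corners y+ [[202.5, 264.6], [199.7, 260.8]] y- [[282.3, 216.3], [279.7, 212.9]] wrist y+ [[354.2, 53.9], [374.3, 51.6]] bar end [301.5 196.8]
60 side top/bot corners y+ [[201.0, 262.6], [198.1, 258.9]] y- [[280.9, 214.5], [278.2, 211.2]] wrist y+ [[364.8, 52.7], [385.9, 50.6]] bar end [317.7 198.6]
62 side top/bot corners y+ [[199.5, 260.6], [196.6, 257.0]] y- [[279.5, 212.8], [276.7, 209.6]] wrist y+ [[375.9, 51.6], [397.9, 49.5]] bar end [335.  200.4]
64 side top/bot corners y+ [[197.9, 258.7], [195.0, 255.2]] y- [[278.0, 211.1], [275.3, 208.0]] wrist y+ [[387.5, 50.6], [410.4, 48.5]] bar end [353.4 202.2]
```

View pics/crop17.png

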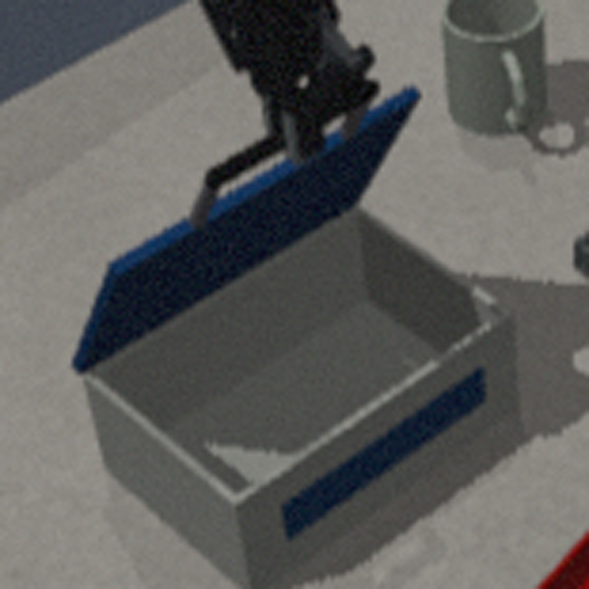

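The lid corners in the side view, at (201,262) and (280,215), and in the wrist view, at (367,57), match 60° to within about 0.7°. The arm pulls about 24 N radially against the hinge, so I'll ease outward a little and hold.

Request:
send_rows(plan=[[-1, 0, -1.7, 0, 0], [-1.5, 0, -2.6, 0, 0], [-1.5, 0, -2.6, 0, 0], [-1.5, 0, -2.6, 0, 0], [-1.5, 0, -2.6, 0, 0]])

```text
time: 20.55
position: [0.5782, 0.2452, 0.251]
orientation: [[1.0, -0.029, 0.002], [-0.029, -1.0, 0.0], [0.002, -0.0, -1.0]]
ft_force: [-7.0, -3.0, 10.0]
grip_width: 0.114
```

Request:
send_rows(plan=[[0, 0, 0, 0, 0], [0, 0, 0, 0, 0], [0, 0, 0, 0, 0], [0, 0, 0, 0, 0], [0, 0, 0, 0, 0]])

```text
time: 21.05
position: [0.5782, 0.2452, 0.251]
orientation: [[1.0, -0.029, 0.002], [-0.029, -1.0, 0.0], [0.002, -0.0, -1.0]]
ft_force: [-7.7, -2.8, 9.4]
grip_width: 0.115
```

```bash
python3 - <<'E'
from h import *
from cell import vision
go(580,249,246,-1.2)
for n in ['wrist','side']:
  d=vision.get_image(n); cv2.imwrite(f'pics/{n}18.png',d['img']);np.savez(f'{n}18.npz',**d)
a=load('side17.npz')['img'];b=load('side18.npz')['img']
cv2.imwrite("pics/crop18.png",np.hstack([cv2.resize(b[190:345,170:325],None,fx=2.5,fy=2.5,interpolation=cv2.INTER_CUBIC),cv2.resize(load('wrist18.npz')['img'][0:240,240:480],(387,387))]))
E
```

```text
t 21.05 pos [578.2 245.2 251. ] yaw -1.6 grip 9.8 F [-7.7 -2.8  9.4] q [ 0.21  0.51  1.02 -0.    1.6   0.24]
SHIFT [ 1.7 -3.8  5. ] yaw cmd -0.4Traceback (most recent call last):
  File "<stdin>", line 7, in <module>
    return _nx.concatenate(arrs, 1, dtype=dtype, casting=casting)
           ~~~~~~~~~~~~~~~^^^^^^^^^^^^^^^^^^^^^^^^^^^^^^^^^^^^^^^
ValueError: all the input array dimensions except for the concatenation axis must match exactly, but along dimension 0, the array at index 0 has size 388 and the array at index 1 has size 387
```

```bash
python3 - <<'E'
from h import *
b=load('side18.npz')['img']
cv2.imwrite("pics/crop18.png",np.hstack([cv2.resize(b[235:305,180:250],(399,399),interpolation=cv2.INTER_CUBIC),cv2.resize(load('wrist18.npz')['img'][30:230,260:460],(399,399))]))
E
```

```text
(no output)
```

View pics/crop18.png

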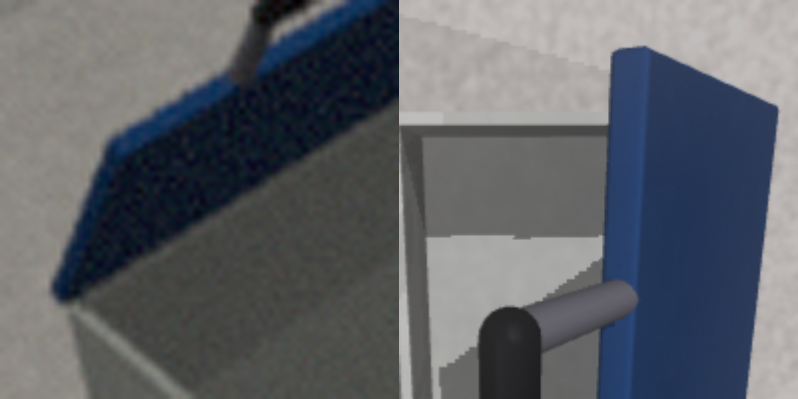

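```bash
python3 - <<'E'
from h import *
s=load('side18.npz');w=load('wrist18.npz')
def tri(a,b):
    P=[d["camera_matrix"]@d["world_to_cam"][:3] for d in (s,w)]
    X=cv2.triangulatePoints(P[0],P[1],np.array(a,float),np.array(b,float))[:,0];return X[:3]/X[3]*1000
print(tri((200.7,262.2),(366.8,56)),tri((199,260.2),(383.3,53)))
u=np.array([np.cos(np.radians(-1.2)),np.sin(np.radians(-1.2)),0]);v=np.array([-u[1],u[0],0]);H=np.array([678,244.7,85.])
for t in (58,60,62):
    a=np.radians(t); r=lambda x,y,z:(H+u*(x*np.cos(a)+z*np.sin(a))+v*y+np.array([0,0,1])*(-x*np.sin(a)+z*np.cos(a)))/1000
    print(t,[proj(s,r(-152,112,z)).round(1).tolist() for z in(0,10)],[proj(w,r(-152,112,z)).round(1).tolist() for z in(0,10)],"rear",proj(w,r(2,112,10)).round(1),(r(-152,112,0)*1000).round(1),(r(-152,112,10)*1000).round(1))
# corner-top vs hinge, angle using TCP grasp point
from cell import manip
st=manip.observe();p=np.array(st["position"])*1000+np.array(st["orientation"])[:,2]*-18.7
dlt=p-H;print("bar angle",np.degrees(np.arctan2(dlt[2],-dlt@u))-np.degrees(np.arctan2(5,205)),np.hypot(dlt[2],dlt@u))
E
```

```text
[605.10260451 357.67211993 216.79425917] [611.41635068 357.5885889  218.54201199]
58 [[202.5, 264.6], [199.7, 260.8]] [[356.5, 53.5], [376.8, 51.3]] rear [450.9  81.2] [599.8 358.4 213.9] [608.3 358.2 219.2]
60 [[201.0, 262.6], [198.1, 258.9]] [[367.2, 52.4], [388.4, 50.2]] rear [450.9  81.2] [604.4 358.3 216.6] [613.  358.1 221.6]
62 [[199.5, 260.6], [196.6, 257.0]] [[378.4, 51.3], [400.5, 49.1]] rear [450.9  81.3] [609.  358.2 219.2] [617.8 358.  223.9]
bar angle 60.20953202967774 209.90035332277336
```

The triangulated lid corner (605.1, 216.8) gives about 60.2°, and the TCP geometry also gives 60.2°. The hold is steady.

```bash
python3 -c "
from cell import sign_off
print(sign_off())"
```

```text
the job is handed in; nothing more can be done
None
```

I placed three green-banded cartons in the grey tray and let go of them while the case lid was still shut. Then I raised the lid to 60° and handed the job in still gripping its handle, at about 21 s of the 72 s allowed.

**Cartons:** the last top view shows three cartons in the tray and the fourth on the desk where it started. The orange carton, bottle, mug, mouse and purple look-alikes look unmoved.

**Lid angle:** it measured about 60.2° both from a lid corner seen in two camera views and from the arm's position. The other corners I compared agreed to within about 0.7°.

**Mismatches:**
- **Bar position:** the grasp point came out 210 mm from the hinge instead of 205, so the bar sits about 5 mm off the middle of the pads.
- **Sideways pull:** this put a pull of about 24 N on the gripper while holding. I eased it to about 12 N, and the hold stayed steady over the next half second.
- **Upper corner:** its two-view position was about 3 mm off the 60° model.

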